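# Set and lock the portion stop of a syrup dispenser

## Robot

A 7-joint arm with a two-finger parallel gripper is mounted at the origin on a cart in front of the work surface, level with it; the furniture and walls round the work are solid. World frame = base frame: x ahead of the robot, y to its left, z up, the work surface at z = 0. Lengths are in m, angles in rad, forces in N, time in s.
With the tool pointing down it reaches from about 0.425 to 0.825 m from the base axis. Payload 3.6 kg.
Tool frame: the origin (TCP) lies between the finger pads; the fingertips stand 19 mm ahead of it and the grasp point (between the pads) is the TCP (env.finger_overhang is the distance from the TCP to the fingertips, in m); z points along the fingers, y is the line along which they close (so a half turn about z gives the same grasp; the last joint's range is limited). The gripper opens to 85 mm and grips with 20 to 120 N. Pads are 22 mm wide; open, the fingers measure 114 mm over their backs; the gripper's body (76 mm by 85 mm) begins 54 mm behind the grasp point. The pads swing forward as they close: fully open they stand 13 mm farther back than shut.
Start: joints at [-1.365, 0.615, -0.013, 1.423, 0.008, 1.103, -0.04], TCP at [0.149, 0.633, 0.25] pointing down, gripper open.
Joint ranges: [-3.12, 3.12], [-0.3, 2.06], [-1.34, 1.32], [0.26, 2.42], [-1.36, 4.5], [0.01, 1.98], [-2.84, 2.84]. Speed limits (rad/s): [2.79, 2.79, 3.14, 3.14, 3.14, 3.14, 3.14].

## Interface

Orientations are given as a unit quaternion [x, y, z, w].
In Python, from plant import sense, viewer, order, env gives the robot as it stands.
- The arm moves only by the tool arm_command, never from a script. Its arguments are lists of equal length, an entry for each row: "grip": the finger opening in mm, from 0 to 85.4; "xyz": the shift along the tool's x, y, z in mm, a list of three; "angular": the turn, a rotation vector about the tool's x, y, z in degrees, a list of three. In form: {"grip": [grip, ...], "xyz": [[tx, ty, tz], ...], "angular": [[ax, ay, az], ...]}. A call has 1 to 12 rows; each row is the pose to reach, as a shift and turn from the pose commanded when the call began, along the tool's axes at that moment; what a row does not reach only later rows make up. A row lasts 1/10 s, in which the tool goes at most 50 mm and 8.59 degrees, less where a joint would pass 70% of its speed; a pose out of reach is approached as far as the arm can. A call with a gripper value outside its range is refused whole. The fingers move at their own pace and stop on an object; "force" is the grip in N (left out, the last holds). Time passes only in rows, so rows that repeat a pose let the fingers close. It gives the time, the measured TCP pose, the force, the opening and the grip force at its end, in the units of the state.
- sense(): the state, without advancing time (a new reading comes with each control period).
- viewer.grab_frame(name): name is "scene" or "top"; returns a dict with "image" (420x560x3 uint8, red, green, blue), "fx", "fy", "cx", "cy" (pixels), "camera_from_world" (4x4, takes a point from world to camera coordinates). Camera axes: x right, y down, z forward; pixel columns grow to the right and rows downward; lengths in m; the calibration is good to about 2 mm. A picture is of the moment at which its call begins. There is no depth.
- order.job_done(): hands the job in; it is judged then, once.
The state is a dict: "clock": time; "joint_positions": joint angles; "dq": joint speeds; "joint_efforts": joint torques, N m; "position": TCP position; "tool_rot": TCP orientation; "contact_force": force on the tool from outside, world axes, zero at the start; "ft_torque": the same for the moment, N m; "width": opening from 0.0 (shut) to 1.0 (fully open); "finger_force": force on a finger pad.
Only numpy, scipy, OpenCV 4.12 (cv2) and the standard library are available. Lean on these libraries where they do the work, as an engineer would, in place of code of your own. Each camera call takes 0.05 s, during which the arm holds its last target. There are 200 camera calls.

## Task

Get the portion dispenser ready: press its pump head right down to its stop and let it rise again. Then slide the portion stop against its return spring until its pointer lines up with the upright fin of the small mark clip on the front edge of the base and, while holding it steady at that mark, squeeze its leaning cam lever fully shut against the grip wall (the lever must not be shut before the stop is at the mark). Finish still pinching lever and grip wall together with the stop at the mark - do not let go - and leave the tins, glass, candle and tape where they stand.

Things in the scene. Friction and masses are not known exactly. Their poses are not given: they have to be found in the camera images.
- dispenser: The portion dispenser, fixed to the worktop: grey base plate 100 x 285 x 12 mm, origin on the worktop below the plate's middle, z up. Its y axis runs along the plate and the guide rail towards the steel pump tower (axis at x 0, y +108 mm, 98 mm high, with a spout to +y); its x axis points across the plate, away from the robot. The portion stop rides on the rail on the -y half.
- plunger_top (a point): Centre of the top of the pump head, a black round cap 42 mm in diameter on the pump tower; 135 mm above the worktop when up.
- plunger (a joint): Pump head travel in m: 0 up, 0.020 pressed right down to its stop. A spring raises it: about 2 N to start, 8 N at the stop.
- portion_stop (a joint): Travel of the portion stop along the dispenser's +y (towards the pump tower), m: 0 at home, 0.070 at the far end. A return spring pulls it home (-y) with about 3 N at 0 and 5 N at 0.07; it returns when let go, also with the lever shut.
- grip_centre (a point): Point on the portion stop 72 mm above the worktop, midway across the closed pinch of grip wall and lever. The outer face of the grip wall is 15 mm to dispenser +x of it, that of the shut lever 15 mm to -x (closed pinch 30 mm wide, faces across x); the tip of a fully open lever reaches 36 mm to -x. Carriage below: up to 40 mm height, lever's pivot boss up to 50 mm.
- flange (a point): Middle of the finger flange of the portion stop, an upright cross plate 90 mm wide along dispenser x, 8 mm thick, from 42 to 90 mm height. Its near face stands 19 mm to +y of grip_centre: fingers lowered open on both sides of the pinch push the stop to +y by bearing on it. This point is at 66 mm height.
- stop_pointer (a point): Tip of the thin pointer of the portion stop, at 21 mm height, sticking out to dispenser -x; it has the same y as grip_centre.
- mark_clip: Small fixed steel clip, 14 mm wide, on the front (-x) edge of the base plate, parallel to the dispenser (same axes); its 3 mm upright fin is the length mark. Origin on the worktop under the clip; the fin lies at its y = 0.
- mark_tip (a point): Tip of the fin of the mark clip, 21 mm above the worktop. The stop is at the mark when stop_pointer and mark_tip have the same dispenser y. The mark asks for 25 to 60 mm travel.
- cam_lever (a joint): Cam lever angle, rad: 0 open (leaning 0.45 rad outward to dispenser -x), 0.45 shut, upright along the grip wall. Stiff hinge along y, 44 mm above the worktop; it stays where it is left. About 3 to 5 N at the plate shuts it.
- wall_face (a point): Middle of the outer (+x) face of the grip wall, an upright black block on the portion stop, 32 mm long along y, from 38 to 92 mm height.
- lever_tip (a point): Middle of the upper edge of the cam lever, a steel plate 30 mm wide (along y), 6 mm thick and 48 mm long from its hinge; z points along the plate.
- tin_a: Bystander: food tin 57 x 57 x 72 mm, behind the dispenser. Origin under its centre.
- tin_b: Bystander: food tin 57 x 57 x 72 mm, in front of the dispenser. Origin under its centre.
- glass: Bystander: small glass 48 x 48 x 61 mm under the spout. Origin under its centre.
- candle: Bystander: tea light 38 x 38 x 17 mm in front of the dispenser. Origin under its centre.
- tape: Bystander: roll of tape 96 x 95 x 25 mm at the end of the dispenser away from the pump. Origin under its centre.

How it is judged:
On the way, in this order (a step that is already met when the one before it is completed fails the run):
1. the pump head is pressed down to its stop (value of joint plunger above 0.018 m), for 0.1 s.
2. the pump head is up again (value of joint plunger below 0.003 m), for 0.1 s.
3. the portion stop is held at the mark with the lever still open (y of stop_pointer in the frame of mark_clip between -0.005 and 0.005 m and value of joint cam_lever below 0.2 rad), for 0.2 s.
At the end, for the whole second after the job is handed in: The pointer is within 5 mm of the mark along the rail and at rest, the cam lever is shut (over 0.38 of 0.45 rad), the pump head is up, and the fingers still pinch the grip wall and the lever plate with more than 3 N on each (y of stop_pointer in the frame of mark_clip between -0.005 and 0.005 m and value of joint cam_lever above 0.38 rad and value of joint plunger below 0.003 m and velocity of joint portion_stop between -0.01 and 0.01 m/s and contact force between the fingers and grip_wall above 3 N and contact force between the fingers and lever_plate above 3 N); the arm keeps its last pose, push and grip.
It fails at once if the lever is shut (past 0.25 rad) while the stop is more than 8 mm from the mark (value of joint cam_lever above 0.25 rad and not (y of stop_pointer in the frame of mark_clip between -0.008 and 0.008 m)).
It fails at once if a tin, the glass, the candle or the tape is moved more than 30 mm (distance of any of tin_a, tin_b, glass, candle, tape from where it was at the start of the episode above 0.03 m).
It also fails if it takes over 43 s, if anything falls off the work surface, if the arm or the gripper's body presses on something with over 40 N, if the wrist force passes 120 N, or if a joint passes its speed limit or range.

## Working session

There is one attempt and no reset: what is moved stays moved. The work goes in short steps, Python scripts to look and compute and a tool call to move; the robot and the scene stay as the last step left them, time stands still between calls to the robot, and variables do not carry over. Pictures are saved under pics/ and viewed, at most 10 in all, crops included, and the job is handed in when it is done.

Besides the shell and the picture viewer there is one more tool, called after "Call:" as name(argument=value, ...) on one line, values as JSON. arm_command: Moves the arm, as the interface text tells. Its arguments: {"type":"object","properties":{"grip":{"type":"array"},"xyz":{"type":"array"},"angular":{"type":"array"},"force":{"type":"number"}},"required":["grip","xyz","angular"]}

```bash
mkdir -p pics; python3 - <<'E'
from plant import sense, viewer, order, env
import cv2,json,numpy as np
s=sense();print({k:np.round(v,3).tolist() for k,v in s.items()},env.finger_overhang)
for n in("scene","top"):
    f=viewer.grab_frame(n);cv2.imwrite(f"pics/{n}0.png",cv2.cvtColor(f["image"],cv2.COLOR_RGB2BGR))
    d={k:np.array(v).tolist() for k,v in f.items() if k!="image"};json.dump(d,open(n+".json","w"));print(n,{k:np.round(v,3).tolist() for k,v in d.items()})
E
```

```text
{'clock': 0.0, 'joint_positions': [-1.366, 0.616, -0.013, 1.425, 0.008, 1.103, -0.04], 'dq': [-0.0, -0.002, 0.0, -0.001, 0.0, 0.0, -0.001], 'joint_efforts': [-0.001, -46.923, 0.259, -17.104, 0.01, 0.009, 0.0], 'position': [0.149, 0.632, 0.249], 'tool_rot': [0.116, 0.993, -0.001, -0.0], 'contact_force': [-0.284, -0.626, -0.049], 'ft_torque': [0.0, -0.022, 0.034], 'finger_force': 0.0, 'width': 0.995} 0.019
scene {'fx': 516.925, 'fy': 516.925, 'cx': 275.665, 'cy': 209.971, 'camera_from_world': [[0.451, -0.892, -0.008, -0.261], [-0.69, -0.344, -0.637, 0.417], [0.566, 0.293, -0.771, 0.859], [0.0, 0.0, 0.0, 1.0]]}
top {'fx': 435.102, 'fy': 435.102, 'cx': 286.773, 'cy': 207.241, 'camera_from_world': [[0.004, -1.0, -0.001, -0.044], [-0.993, -0.004, -0.119, 0.527], [0.119, 0.002, -0.993, 0.902], [0.0, 0.0, 0.0, 1.0]]}
```

View pics/scene0.png

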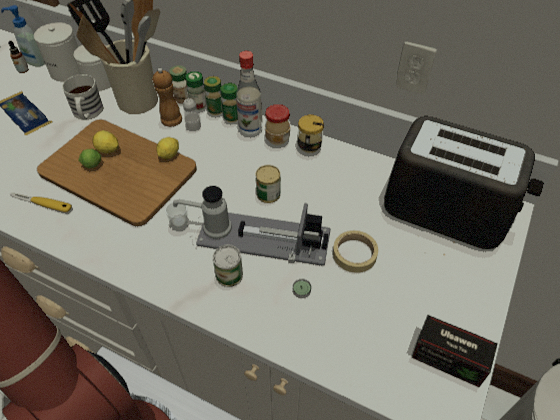

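View pics/top0.png

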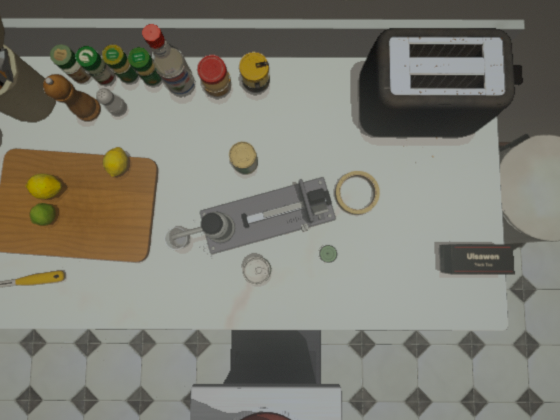

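The scene camera shows the dispenser at about (265,238) px and the pump cap at (212,194). The top camera shows the plate corners at about (201,210), (320,178), (335,215) and (212,252), with the cap at (212,224). I'll zoom in on both.

```bash
python3 - <<'E'
import cv2
a=cv2.imread("pics/top0.png")[165:265,180:350]; b=cv2.imread("pics/scene0.png")[180:300,180:340]
cv2.imwrite("pics/topc.png",cv2.convertScaleAbs(cv2.resize(a,None,fx=4.7,fy=4.7,interpolation=2),alpha=1.5,beta=20))
cv2.imwrite("pics/scenec.png",cv2.convertScaleAbs(cv2.resize(b,None,fx=5,fy=5,interpolation=2),alpha=1.5,beta=20))
E
```

```text
(no output)
```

View pics/topc.png

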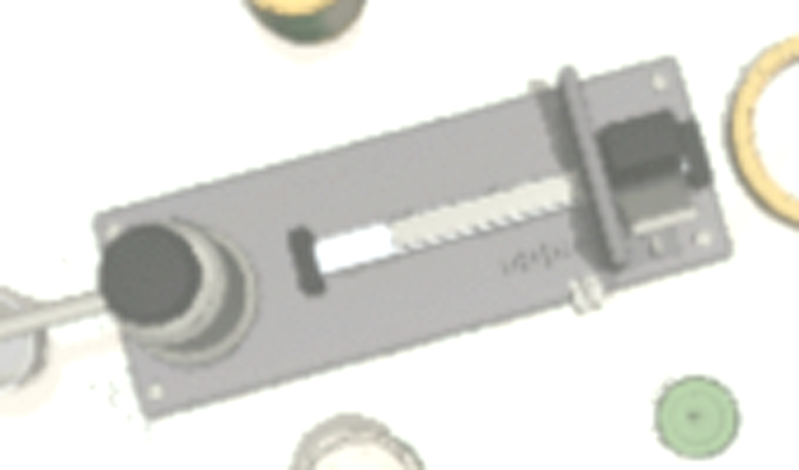

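View pics/scenec.png

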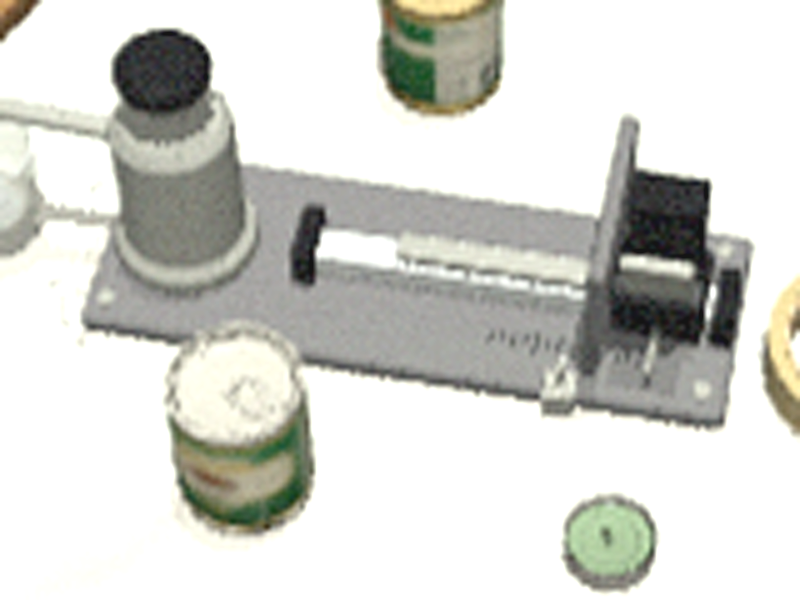

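Top crop: cap (150,275), clip fin about (587,287), pointer about (658,245), lever edge (664,221). Scene crop: cap (162,70), fin (558,370), pointer tip (648,383), lever edge (657,266). Next I fit the pose with these.

```bash
cat > geo.py <<'E'
import json,numpy as np
C={n:json.load(open(n+".json")) for n in("scene","top")}
def proj(n,p):
    c=C[n];q=np.array(c["camera_from_world"])@np.r_[p,1];return np.array([c["fx"]*q[0]/q[2]+c["cx"],c["fy"]*q[1]/q[2]+c["cy"]])
def world(P,p): # P=x,y,yaw
    c,s=np.cos(P[2]),np.sin(P[2]);return np.array([P[0]+c*p[0]-s*p[1],P[1]+s*p[0]+c*p[1],p[2]])
def t(u,v): return np.array([(u+.5)/4.7-.5+180,(v+.5)/4.7-.5+165])
def sc(u,v): return np.array([(u+.5)/5-.5+180,(v+.5)/5-.5+180])
E
python3 - <<'E'
from geo import *
from scipy.optimize import least_squares
h,l=.05,.1425
def obs(q):
    P=q[:3];g,mx,my,px=q[3:7]
    tip=[-.015-.048*np.sin(.45)+.003,g,.044+.048*np.cos(.45)]
    return [("top",t(97,215),[h,l,.012]),("top",t(676,57),[h,-l,.012]),("top",t(732,255),[-h,-l,.012]),("top",t(148,418),[-h,l,.012]),
    ("top",t(150,275),[0,.108,.135]),("scene",sc(162,70),[0,.108,.135]),("scene",sc(85,322),[-h,l,.012]),("scene",sc(722,415),[-h,-l,.012]),("scene",sc(750,240),[h,-l,.012]),
    ("scene",sc(558,370),[mx,my,.021]),("top",t(587,287),[mx,my,.021]),("scene",sc(648,383),[px,g,.021]),("top",t(658,245),[px,g,.021]),
    ("top",t(664,221),tip),("scene",sc(657,266),tip),("top",t(570,70),[.045,g+.023,.09]),("top",t(617,262),[-.045,g+.023,.09])]
def f(q): return np.concatenate([proj(n,world(q[:3],p))-u for n,u,p in obs(q)])
r=least_squares(f,[.6,0,.2,-.1,-.05,-.06,-.04],loss="soft_l1")
print(np.round(r.x,4));print(np.round(f(r.x).reshape(-1,2),1).tolist())
P=r.x[:3];np.save("P.npy",r.x)
for n,p in dict(cap=[0,.108,.135],grip=[0,r.x[3],.072],mark=[0,r.x[5],.072]).items(): print(n,world(P,p).round(4))
for n,z,u in(("tin_b",.072,(256,268)),("candle",.017,(328,254)),("tin_a",.072,(242,153)),("tape",.025,(358,193)),("glass",.06,(178,237))):
    k=least_squares(lambda a:proj("top",[a[0],a[1],z])-u,[.6,0]).x; d=k-P[:2];c,s=np.cos(P[2]),np.sin(P[2]);print(n,k.round(3),"disp",(c*d[0]+s*d[1]).round(3),(-s*d[0]+c*d[1]).round(3))
E
```

```text
[ 0.514  -0.0021  0.28   -0.1057 -0.0448 -0.069  -0.0378]
[[-0.6, -0.2], [1.2, -1.5], [2.2, -0.2], [0.1, 0.8], [-0.7, 0.1], [-1.8, -2.1], [-1.9, -0.2], [0.7, 1.1], [0.9, -0.8], [-0.4, 0.4], [0.2, -0.5], [-0.7, -2.2], [0.5, 0.7], [1.0, 0.3], [-0.8, 0.5], [-0.7, -1.4], [1.7, 0.4]]
cap [0.4842 0.1017 0.135 ]
grip [ 0.5432 -0.1037  0.072 ]
mark [ 0.5331 -0.0684  0.072 ]
tin_b [0.399 0.019] disp -0.105 0.052
candle [ 0.428 -0.131] disp -0.118 -0.1
tin_a [0.636 0.052] disp 0.132 0.018
tape [ 0.56  -0.196] disp -0.009 -0.199
glass [0.461 0.182] disp 0.0 0.191
```

```bash
cat >> geo.py <<'E'
from scipy.spatial.transform import Rotation as R
def rel(s,P,p): # target TCP in dispenser frame, tool x=disp y, tool y=disp x
    c,q=np.cos(P[2]),np.sin(P[2]);Rt=np.array([[-q,c,0],[c,q,0],[0,0,-1]]).T
    R0=R.from_quat(s["tool_rot"]).as_matrix();w=world(P,p)
    print("world",w.round(4),"xyz mm",(1000*R0.T@(w-s["position"])).round(1),"ang",np.degrees(R.from_matrix(R0.T@Rt).as_rotvec()).round(1))
E
python3 -c "
from geo import *;from plant import sense
P=np.load('P.npy');rel(sense(),P,[0,.108,.19])"
```

```text
world [0.4842 0.1017 0.19  ] xyz mm [-447.9 -439.1   60.3] ang [-0.1  0.1 60.7]
```

Call:
arm_command(grip=[0,0,0,0,0,0,0,0,0,0,0,0], xyz=[[-35,-34,5],[-70,-69,10],[-105,-103,14],[-140,-138,19],[-175,-172,23],[-210,-206,28],[-245,-240,33],[-280,-275,37],[-315,-309,42],[-350,-343,47],[-385,-377,52],[-420,-412,57]], angular=[[0,0,6],[0,0,12],[0,0,18],[0,0,24],[0,0,30],[0,0,36],[0,0,42],[0,0,48],[0,0,54],[0,0,60],[0,0,60.7],[0,0,60.7]])

```text
clock: 1.3
position: [0.464, 0.1337, 0.193]
tool_rot: [0.601, 0.799, -0.0, -0.0]
contact_force: [1.3, 1.5, 0.2]
width: 0.001
finger_force: 0.0
```

```bash
python3 -c "
from geo import *;from plant import sense
P=np.load('P.npy');s=sense();print(s['clock'],s['position'],s['contact_force']);rel(s,P,[0,.108,.165])"
```

```text
1.3 [0.46401202 0.13371835 0.19297389] [1.30114394 1.51071342 0.15938315]
world [0.4842 0.1017 0.165 ] xyz mm [-36.4  10.5  28. ] ang [-0. -0.  0.]
```

Call:
arm_command(grip=[0,0,0], xyz=[[-24,7,10],[-36,10,20],[-36,10,28]], angular=[[0,0,0],[0,0,0],[0,0,0]])

```text
clock: 1.6
position: [0.4836, 0.1008, 0.1646]
tool_rot: [0.604, 0.797, -0.001, 0.0]
contact_force: [-0.8, 0.4, -1.2]
width: 0.004
finger_force: 0.0
```

```bash
python3 - <<'E'
from plant import sense, viewer
import cv2,numpy as np
f=viewer.grab_frame("scene")["image"][150:270,150:310];g=viewer.grab_frame("top")["image"][165:265,180:350]
o=cv2.resize(f,(400,300),interpolation=2);p=cv2.resize(g,(400,300),interpolation=2)
cv2.imwrite("pics/press.png",cv2.convertScaleAbs(np.hstack([o,p])[:,:,::-1],alpha=1.5,beta=20));s=sense();print(s['position'],s['contact_force'])
E
```

```text
[0.48162346 0.10379969 0.16403436] [-0.88045593  1.00894321 -0.37862439]
```

View pics/press.png

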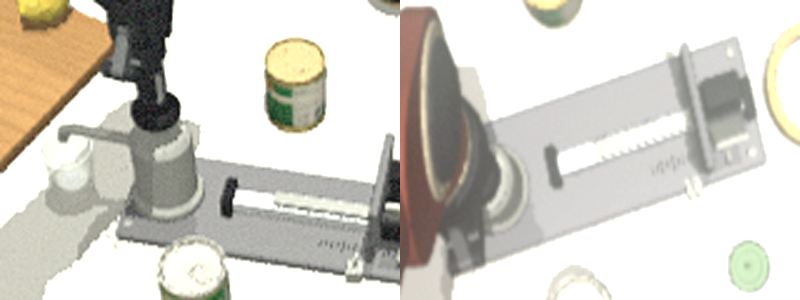

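The gripper is centred over the pump cap, with the shut fingertips at about (155,97) px in the left half. Pressing down.

Call:
arm_command(grip=[0,0,0,0,0,0,0], xyz=[[0,0,8],[0,0,14],[0,0,20],[0,0,26],[0,0,30],[0,0,32],[0,0,32]], angular=[[0,0,0],[0,0,0],[0,0,0],[0,0,0],[0,0,0],[0,0,0],[0,0,0]])

```text
clock: 2.4
position: [0.4828, 0.1048, 0.1339]
tool_rot: [0.601, 0.799, 0.001, -0.001]
contact_force: [-2.5, 3.1, 8.1]
width: 0.003
finger_force: 3.8
```

Call:
arm_command(grip=[0,0,0,0], xyz=[[0,0,2],[0,0,4],[0,0,5],[0,0,5]], angular=[[0,0,0],[0,0,0],[0,0,0],[0,0,0]])

```text
clock: 2.8
position: [0.483, 0.1048, 0.1333]
tool_rot: [0.601, 0.799, 0.002, -0.001]
contact_force: [-11.0, 1.6, 40.9]
width: 0.004
finger_force: 20.7
```

Hard stop reached at 41 N. Now I raise it.

Call:
arm_command(grip=[0,0,0,70,70,70], xyz=[[0,0,-10],[0,0,-40],[0,0,-70],[0,0,-75],[0,0,-75],[0,0,-75]], angular=[[0,0,0],[0,0,0],[0,0,0],[0,0,0],[0,0,0],[0,0,0]])

```text
clock: 3.4
position: [0.4821, 0.1033, 0.2021]
tool_rot: [0.602, 0.799, -0.001, -0.001]
contact_force: [-1.1, 0.9, -0.0]
width: 0.51
finger_force: 0.0
```

```bash
python3 -c "
from geo import *;from plant import sense
P=np.load('P.npy');s=sense();print(s['clock'],s['position'],s['contact_force'],s['width']*85.4);rel(s,P,[-.009,P[3],.15]);rel(s,P,[-.009,P[3],.076])"
```

```text
3.4 [0.48207171 0.10327584 0.20212373] [-1.09443032  0.89506725 -0.04012668] 43.52043772894774
world [ 0.5346 -0.1062  0.15  ] xyz mm [-215.8   -7.3   52.1] ang [-0.1 -0.  -0. ]
world [ 0.5346 -0.1062  0.076 ] xyz mm [-215.8   -7.1  126.1] ang [-0.1 -0.  -0. ]
```

Call:
arm_command(grip=[68,68,68,68,68,68,68], xyz=[[-45,-2,0],[-90,-3,0],[-135,-5,10],[-180,-7,30],[-216,-7,45],[-216,-7,55],[-216,-7,55]], angular=[[0,0,0],[0,0,0],[0,0,0],[0,0,0],[0,0,0],[0,0,0],[0,0,0]])

```text
clock: 4.1
position: [0.5337, -0.1067, 0.1452]
tool_rot: [0.603, 0.798, -0.002, -0.003]
contact_force: [0.4, 1.5, -0.1]
width: 0.793
finger_force: 0.0
```

```bash
python3 - <<'E'
from plant import sense, viewer
from geo import *
import cv2
f=viewer.grab_frame("scene")["image"][180:300,230:390]
cv2.imwrite("pics/abv.png",cv2.convertScaleAbs(cv2.resize(f,None,fx=5,fy=5,interpolation=2)[:,:,::-1],alpha=1.7,beta=25));s=sense();print(s['position'],s['width']*85.4)
P=np.load('P.npy');rel(s,P,[-.009,P[3],.076])
# predicted finger inner tip pixels & flange etc
for x in(-.043,.025):
  print(((proj("scene",world(P,[x,P[3],s['position'][2]-.015]))-[230,180])*5).round())
E
```

```text
[ 0.53449902 -0.10524187  0.14629495] 68.2229754600514
world [ 0.5346 -0.1062  0.076 ] xyz mm [-1.1  0.1 70.3] ang [-0.2 -0.2 -0. ]
[402. 219.]
[426.  89.]
```

View pics/abv.png

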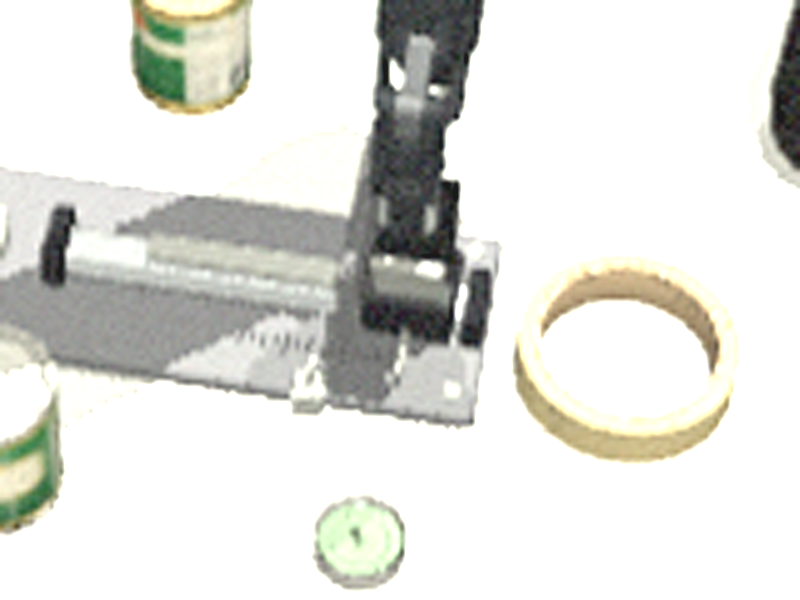

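The near finger's tip is at about (405,215), which matches the prediction of (402,219). The lever, at (410,265), is below it and inside. I lower in two steps.

Call:
arm_command(grip=[68,68,68,68], xyz=[[-2,0,20],[-2,0,40],[-2,0,46],[-2,0,46]], angular=[[0,0,0],[0,0,0],[0,0,0],[0,0,0]])

```text
clock: 4.55
position: [0.5359, -0.1064, 0.1018]
tool_rot: [0.601, 0.799, -0.0, -0.001]
contact_force: [-1.2, 0.4, 0.6]
width: 0.793
finger_force: 0.0
```

Call:
arm_command(grip=[68,68,68,68], xyz=[[0,0,10],[0,0,20],[0,0,25],[0,0,25]], angular=[[0,0,0],[0,0,0],[0,0,0],[0,0,0]])

```text
clock: 4.95
position: [0.5359, -0.108, 0.0765]
tool_rot: [0.602, 0.799, -0.0, -0.001]
contact_force: [-0.9, -0.2, 0.0]
width: 0.795
finger_force: 0.0
```

Call:
arm_command(grip=[68,68,68,68,68,68], xyz=[[5,0,0],[12,0,0],[20,0,0],[28,0,0],[36,0,0],[36,0,0]], angular=[[0,0,0],[0,0,0],[0,0,0],[0,0,0],[0,0,0],[0,0,0]])

```text
clock: 5.55
position: [0.5264, -0.0722, 0.0776]
tool_rot: [0.601, 0.799, 0.0, -0.0]
contact_force: [0.3, -2.9, -0.8]
width: 0.797
finger_force: 1.7
```

```bash
cat > look.py <<'E'
from plant import sense, viewer
from geo import *
import cv2,sys
f=viewer.grab_frame("scene")["image"][215:275,260:340]
cv2.imwrite(sys.argv[1],cv2.convertScaleAbs(cv2.resize(f,None,fx=10,fy=10,interpolation=2)[:,:,::-1],alpha=1.7,beta=25));s=sense();print(s['position'],s['width']*85.4,s['contact_force'])
P=np.load('P.npy');c,q=np.cos(P[2]),np.sin(P[2]);d=s['position'][:2]-P[:2];print("disp",c*d[0]+q*d[1],-q*d[0]+c*d[1])
# local scale: crop pixels for tip height, per 10 mm of disp y from fitted mark
for k in(-.02,-.01,0,.01):
  print(k,((proj("scene",world(P,[P[4],P[5]+k,.021]))-[260,215])*10+4.5).round(),((proj("scene",world(P,[P[6],P[5]+k,.021]))-[260,215])*10+4.5).round())
E
python3 look.py pics/push.png
```

```text
[ 0.52652226 -0.07292305  0.07757736] 68.07980311211027 [ 0.63380704 -3.37307867  0.06513199]
disp -0.0075713580524654125 -0.07147204011941388
-0.02 [406. 409.] [411. 382.]
-0.01 [359. 402.] [365. 375.]
0 [313. 395.] [319. 368.]
0.01 [267. 388.] [272. 361.]
```

View pics/push.png

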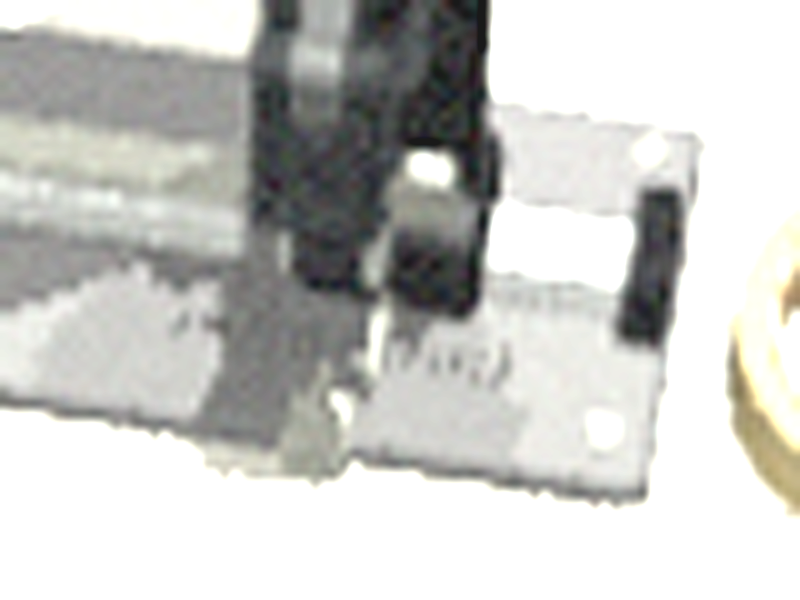

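The pointer tip is at about (373,372) and the fin tip at about (320,370), so roughly 10–11 mm remain. That agrees with the kinematics.

Call:
arm_command(grip=[68,68,68,68], xyz=[[4,0,0],[8,0,0],[10.5,0,0],[10.5,0,0]], angular=[[0,0,0],[0,0,0],[0,0,0],[0,0,0]])

```text
clock: 6.0
position: [0.5237, -0.063, 0.0776]
tool_rot: [0.601, 0.799, 0.0, 0.0]
contact_force: [1.2, -4.1, 1.3]
width: 0.796
finger_force: 1.9
```

```bash
sed -i 's/215:275,260:340/230:270,275:329/;s/fx=10,fy=10/fx=14.5,fy=14.5/' look.py; python3 look.py pics/push2.png | head -2
```

```text
[ 0.52379368 -0.06319008  0.07754651] 67.87914887726923 [ 0.78215042 -2.91860107  1.85613447]
disp -0.007503912634219755 -0.061364054243914085
```

View pics/push2.png

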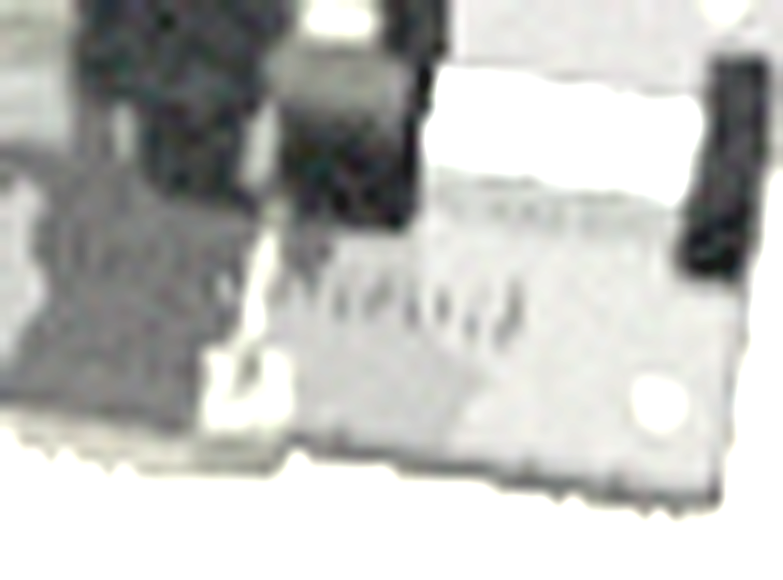

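The pointer now runs from (268,220) to (250,335), straight at the clip's middle at x≈248, so the stop is at the mark within about 1 mm. I hold briefly, centre the gripper across the pinch, then close partway and check.

Call:
arm_command(grip=[74,74,74,74,74,60,50,44,44,44], xyz=[[0,0,0],[0,0,0],[0,2,0],[0,5,0],[0,7.5,0],[0,7.5,0],[0,7.5,0],[0,7.5,0],[0,7.5,0],[0,7.5,0]], angular=[[0,0,0],[0,0,0],[0,0,0],[0,0,0],[0,0,0],[0,0,0],[0,0,0],[0,0,0],[0,0,0],[0,0,0]], force=25)

```text
clock: 7.05
position: [0.5317, -0.0616, 0.0778]
tool_rot: [0.602, 0.799, 0.0, 0.001]
contact_force: [0.4, -5.7, 4.5]
width: 0.514
finger_force: 3.1
```

Call:
arm_command(grip=[36,30,24,20,20,20,20,20], xyz=[[0,0,0],[0,0,0],[0,0,0],[0,0,0],[0,0,0],[0,0,0],[0,0,0],[0,0,0]], angular=[[0,0,0],[0,0,0],[0,0,0],[0,0,0],[0,0,0],[0,0,0],[0,0,0],[0,0,0]], force=25)

```text
clock: 7.85
position: [0.5306, -0.0616, 0.0774]
tool_rot: [0.602, 0.799, -0.0, -0.0]
contact_force: [0.0, -3.8, 6.4]
width: 0.345
finger_force: 27.4
```

```bash
sed -i 's/230:270,275:329/210:270,260:340/;s/fx=14.5,fy=14.5/fx=10,fy=10/' look.py; python3 look.py pics/pinch.png | head -2; python3 -c "from plant import sense;s=sense();print(s['finger_force'],s['clock'])"
```

```text
[ 0.53063766 -0.06163151  0.07743765] 28.902170452715083 [ 0.14035035 -3.45252537  6.97946478]
disp -0.0004957432946904178 -0.061757554205935566
27.429407313466072 7.9
```

View pics/pinch.png

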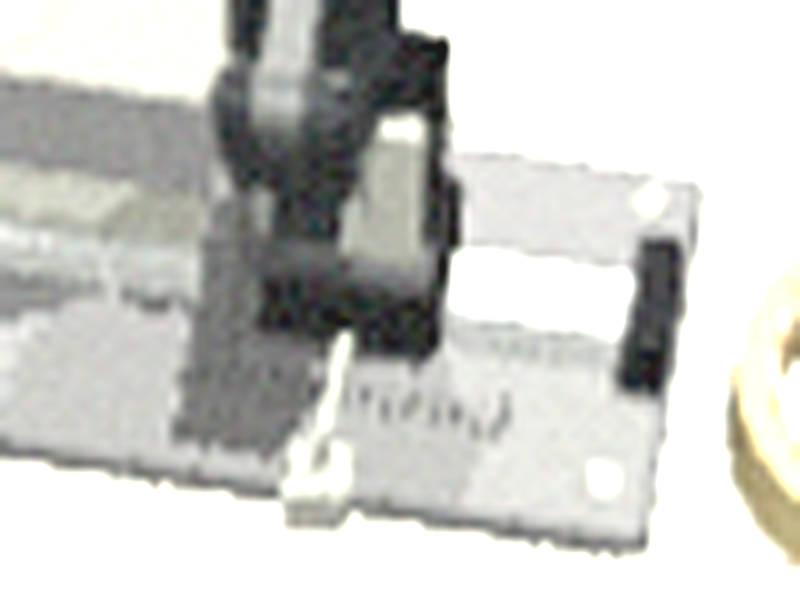

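The lever is upright and shut, pinched at 27 N with a 29 mm opening. The pointer tip at (322,440) is over the clip's middle at (318,470). Handing in.

```bash
python3 -c "from plant import order;print(order.job_done())"
```

```text
the job is handed in; nothing more can be done
None
```

The job is handed in (no verdict came back): pump head pressed to its stop and let up, portion stop at the mark within about 1 mm by the camera, and the cam lever shut and still pinched at about 27 N, at 7.9 s on the robot's clock.

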